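# Drive the dowel home on the twin lever press

### The arm

A 6-joint arm with a two-finger parallel gripper is mounted at the origin on the work surface; the furniture and walls round the work are solid. World frame = base frame: x ahead of the robot, y to its left, z up, the work surface at z = 0. Lengths are in m, angles in degrees, forces in N, time in s.
With the tool pointing down it reaches from about 0.4 to 0.825 m from the base axis. Payload 7 kg.
Tool frame: the origin (TCP) lies between the finger pads; the fingertips stand 25 mm ahead of it and the grasp point (between the pads) lies 6 mm ahead of it; z points along the fingers, y is the line along which they close (so a half turn about z gives the same grasp; the last joint's range is limited). The gripper opens to 88 mm and grips with 3 to 60 N. Pads are 19 mm wide; open, the fingers measure 130 mm over their backs; the gripper's body (78 mm by 193 mm) begins 47 mm behind the grasp point.
Start: joints at [16.507, 20.546, 0.682, 0, -70.136, -16.507], TCP at [0.675, -0, 0.252] pointing down, gripper open.
Joint ranges: [-176.03, 176.03], [-82.01, 121.73], [-58.28, 71.71], [-173.87, 95.51], [-174.79, -0.11], [-173.66, 173.66]. Speed limits (degrees/s): [136.94, 136.94, 172.46, 180, 180, 180].

### API

Orientations are given as [roll, pitch, yaw] about the fixed x, y, z axes, in that order (R = Rz(yaw) Ry(pitch) Rx(roll)).
In Python, from plant import r gives the robot as it stands.
- The arm moves only by the shell command python3 -m crank 'ROWS' [FORCE]. ROWS is JSON, a list of rows, each a list of 3 entries, a list of its own where there are three numbers: the turn, a rotation vector about the tool's x, y, z in degrees, then the shift along the tool's x, y, z in cm, then the closure, from -1 (fully open) to 1 (shut). In form: [[[wx, wy, wz], [dx, dy, dz], fingers], ...]. A call has 1 to 8 rows; each row shifts and turns the commanded pose from where the row before left it, along the tool's axes as they then stand; what a row does not reach is not made up. A row lasts 1/10 s, in which the tool goes at most 50 mm and 8.59 degrees, less where a joint would pass 70% of its speed; a pose out of reach is approached as far as the arm can. A call with a gripper value outside its range is refused whole. The fingers move at their own pace and stop on an object; FORCE is the grip in N (left out, the last holds). Time passes only in rows, so rows that do not move let the fingers close. It gives the time, the measured TCP pose, the force, the opening and the grip force at its end, in the units of the state.
- r.get_state(): the state, without advancing time (a new reading comes with each control period).
- r.capture(name): name is "scene" or "side" or "wrist"; returns a dict with "color" (400x640x3 uint8, red, green, blue), "range_z" (400x640 float32, m along the optical axis (not along the pixel's ray), 0 where there is no reading), "intrinsics" (3x3 intrinsics, pixels), "world_from_camera" (4x4, takes a point from camera to world coordinates); the wrist camera has in their place "hand_eye" (4x4, takes a point from camera to tool coordinates, whose origin is the TCP and whose axes are the flange's). Camera axes: x right, y down, z forward; pixel columns grow to the right and rows downward; lengths in m; the calibration is good to about 2 mm. A picture is of the moment at which its call begins: read the wrist's pose just before it.
- r.close_job(): hands the job in; it is judged then, once.
The state is a dict: "time_s": time; "joints": joint angles; "qd": joint speeds; "joint_torque": joint torques, N m; "tcp_pos": TCP position; "eef_rot": TCP orientation; "contact_force": force on the tool from outside, world axes, zero at the start; "moment": the same for the moment, N m; "gripper_width": finger opening in m; "gripper_force": force on a finger pad.
Only numpy, scipy, OpenCV 4.12 (cv2) and the standard library are available. Lean on these libraries where they do the work, as an engineer would, in place of code of your own. Each camera call takes 0.05 s, during which the arm holds its last target. There are 200 camera calls.

### The job

One anvil of the twin lever press holds a wooden board with a steel dowel standing proud of it. Pull that station's lever all the way down so that its ram drives the dowel flush with the board, then ease the lever slowly back up to its rest without letting it fly up. Leave the other lever, over the wax tin, alone.

Things in the scene. Friction and masses are not known exactly. Their poses are not given: they have to be found in the camera images.
- twin_press: grey press fixed to the table, base 105x200x16 mm, height 183. Origin at its underside on the table; +x from lever ends to columns, +y to the left station, z up. Stations at y = +55 (left), -55 mm (right): anvil top z 30, upright 22 mm ram at x -25, lever hinged about y at x 35, z 165 reaching to -x. One anvil holds a board 38x120x19 (top z 49) with the dowel, the other a wax tin 71x25.
- lever_left (a joint): left lever (y = 55), rad: 0 up at rest, 0.70 down at its stop. Ends in a round black grip, 28 mm thick, 94 long, in line with it; at value q the grip's middle is at x = 35-140cos(0.35-q), z = 165+140sin(0.35-q) mm in the press frame (z 213 up, 117 down). Spring return: 4 N at the grip when up, 12 N down, 3 N more while the dowel moves; let go, it flies up.
- lever_right (a joint): right lever (y = -55 mm in the press frame), the same as the left in everything. On either, the ram goes down 60 mm per rad, meets the dowel after about 0.44 rad and at the lever's stop is 0.5 mm above the board.
- dowel_top (a point): middle of the top face of the steel dowel, 12 mm thick, upright in the middle of the board, under one of the two rams: its y in the press frame (+55 or -55 mm) tells which. At the start it stands 16 mm proud (z = 65 mm in the press frame); flush is z = 49 mm. It is tight and stays where it is pushed.

How it is judged (in metres and radians):
On the way:
1. the lever over the dowel is down (within 0.06 rad of its stop) and the dowel driven to within 3.5 mm of flush (z of dowel_top in the frame of twin_press below 0.0525 m and ((y of dowel_top in the frame of twin_press above 0 m and value of joint lever_left above 0.64 rad) or (y of dowel_top in the frame of twin_press below 0 m and value of joint lever_right above 0.64 rad))), for 0.1 s.
At the end, for the whole second after the job is handed in: the dowel's top stands no more than 3.5 mm above the board and both levers are back up at rest (within 0.06 rad) (z of dowel_top in the frame of twin_press below 0.0525 m and value of joint each of lever_left, lever_right below 0.06 rad); the robot touches nothing.
It fails at once if a lever flies up: it rises faster than 1.5 rad/s while still more than 0.12 rad below its rest ((velocity of joint lever_left below -1.5 rad/s and value of joint lever_left above 0.12 rad) or (velocity of joint lever_right below -1.5 rad/s and value of joint lever_right above 0.12 rad)).
It fails at once if the other lever, over the wax tin, is pulled down by more than 0.15 rad ((y of dowel_top in the frame of twin_press above 0 m and value of joint lever_right above 0.15 rad) or (y of dowel_top in the frame of twin_press below 0 m and value of joint lever_left above 0.15 rad)).
It also fails if it takes over 35 s, if anything falls off the work surface, if the arm or the gripper's body presses on something with over 40 N, if the wrist force passes 120 N, or if a joint passes its speed limit or range.

## Working session

There is one attempt and no reset: what is moved stays moved. The work goes in short steps, Python scripts to look and compute and a shell command to move; the robot and the scene stay as the last step left them, time stands still between calls to the robot, and variables do not carry over. Pictures are saved under pics/ and viewed, at most 10 in all, crops included, and the job is handed in when it is done.

```bash
mkdir -p pics; ls; python3 - <<'E'
from plant import r
import cv2,numpy as np
s=r.get_state();print(s)
ims=[]
for n in("scene","side"):
    c=r.capture(n);np.savez(f"pics/{n}.npz",**c)
    cv2.imwrite(f"pics/{n}.png",c["color"][:,:,::-1]);print(n,c["intrinsics"],c["world_from_camera"])
E
```

```text
pics
{'time_s': 0.0, 'joints': array([ 1.65047838e+01,  2.05911421e+01,  6.35895166e-01, -1.89415715e-02,
       -7.01355259e+01, -1.65077912e+01]), 'qd': array([ 0.06548249, -0.0356738 ,  0.00987881, -0.03967572,  0.02871672,
        0.03126059]), 'joint_torque': array([-8.00930356e-04, -5.82726967e+01,  2.93058443e+01,  6.99745238e+00,
        6.93249181e-03, -2.06530804e-04]), 'tcp_pos': array([ 6.74574148e-01, -4.88218267e-05,  2.50645778e-01]), 'eef_rot': array([ 1.79907909e+02, -8.72255631e-03, -9.00094509e+01]), 'contact_force': array([0.12292428, 0.85148872, 0.03972852]), 'moment': array([ 0.00272633, -0.02743218, -0.01683767]), 'gripper_force': 0.0, 'gripper_width': 0.08739770389541086}
scene [[401.4721266    0.         313.77521357]
 [  0.         401.4721266  196.74325138]
 [  0.           0.           1.        ]] [[-0.89496017 -0.32524452  0.30538876  0.33087432]
 [-0.44573004  0.62227296 -0.64350687  0.43909287]
 [ 0.01926191 -0.71203396 -0.70188077  0.71451833]
 [ 0.          0.          0.          1.        ]]
side [[369.95977254   0.         323.01183191]
 [  0.         369.95977254 195.55196104]
 [  0.           0.           1.        ]] [[ 0.88407131 -0.24293467  0.39925013  0.24971772]
 [-0.46663522 -0.41154844  0.78286618 -0.78461552]
 [-0.02587457 -0.8784137  -0.47720005  0.55028529]
 [ 0.          0.          0.          1.        ]]
```

View pics/scene.png

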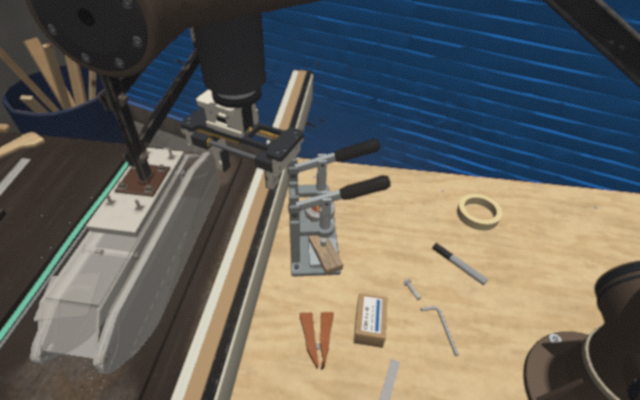

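View pics/side.png

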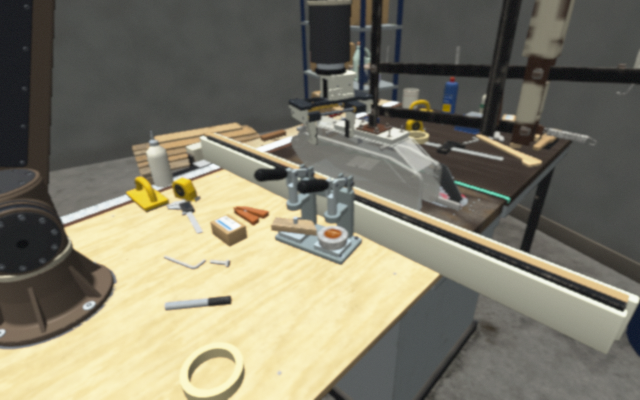

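The scene view shows the press at about (315,220) with its columns on the far (+x) side and the lever grips pointing at the robot. The board is on the near (left, +y) station. Its grip is at about (365,187) in the scene view and (270,174) in the side view. Next I measure it.

```bash
cat > h.py <<'E'
import numpy as np,cv2
def load(n): return dict(np.load(f"pics/{n}.npz"))
def pts(c,m):
    v,u=np.nonzero(m&(c["range_z"]>0));z=c["range_z"][v,u];K=c["intrinsics"]
    p=np.c_[(u-K[0,2])/K[0,0]*z,(v-K[1,2])/K[1,1]*z,z];T=c["world_from_camera"]
    return p@T[:3,:3].T+T[:3,3],u,v
E
python3 - <<'E'
from h import *
for n,boxes in(("scene",[(325,130,395,165),(335,172,395,205)]),("side",[(250,160,292,185),(294,172,330,197)])):
    c=load(n);g=c["color"].max(2)
    for x0,y0,x1,y1 in boxes:
        m=np.zeros(g.shape,bool);m[y0:y1,x0:x1]=g[y0:y1,x0:x1]<60
        k,l,st,_=cv2.connectedComponentsWithStats(m.astype(np.uint8));i=1+st[1:,4].argmax();m=l==i
        m=cv2.erode(m.astype(np.uint8),np.ones((3,3)))>0
        P,u,v=pts(c,m);P0=np.median(P,0);k=np.linalg.norm(P-P0,axis=1)<.07;P=P[k]
        w=np.linalg.svd(P-P.mean(0),full_matrices=False)[2][0];t=(P-P.mean(0))@w
        print(n,st[i],P.mean(0),w,t.min(),t.max(),(P.mean(0)+w*(t.min()+t.max())/2))
    # base: grey points z<.03
    P,u,v=pts(c,np.ones(g.shape,bool))
    col=c["color"][v,u].astype(int);k=(P[:,2]>.009)&(P[:,2]<.023)&(P[:,0]>.5)&(P[:,0]<.85)&(abs(P[:,1])<.3)&(np.ptp(col,axis=1)<30)
    B=P[k];print("base",len(B),B.min(0),B.max(0),cv2.minAreaRect(B[:,:2].astype(np.float32)))
o=[]
for n,(x,y,a,b) in(("scene",(270,120,130,160)),("side",(235,150,145,120))):
    o.append(cv2.resize(load(n)["color"][y:y+b,x:x+a,::-1],(400,480),interpolation=cv2.INTER_CUBIC))
cv2.imwrite("pics/crop.png",np.hstack(o))
E
```

```text
scene [335 139  45  22 547] [ 0.52806005 -0.1727263   0.22037254] [ 0.81776415  0.46312083 -0.34173219] -0.04184777666458624 0.043302693860997915 [ 0.52865494 -0.1723894   0.22012394]
scene [341 177  48  22 535] [ 0.47544582 -0.07629102  0.2210351 ] [ 0.81890809  0.45881924 -0.34478173] -0.0413828104634161 0.04216150557824999 [ 0.47576466 -0.07611238  0.22090086]
base 1406 [ 0.50028784 -0.21927625  0.00904366] [0.84993648 0.28772801 0.02299716] ((0.6749575138092041, 0.0344361811876297), (0.5072446465492249, 0.34910356998443604), 89.88015747070312)
side [255 160  32  21 354] [ 0.47644165 -0.10153002  0.21966355] [-0.85168667 -0.43854562  0.28689293] -0.05173792849004073 0.03413792145810041 [ 0.48393649 -0.09767082  0.21713889]
side [297 179  32  14 342] [ 0.52559577 -0.19925546  0.2214652 ] [-0.8691714  -0.37257489  0.32516   ] -0.05170384971078554 0.029393716533512006 [ 0.53529144 -0.19509936  0.21783802]
base 1262 [ 0.50024899 -0.29995619  0.00901619] [0.80382794 0.29789935 0.02299107] ((0.6486619710922241, -0.0012722313404083252), (0.5661474466323853, 0.28448280692100525), 82.46298217773438)
```

View pics/crop.png

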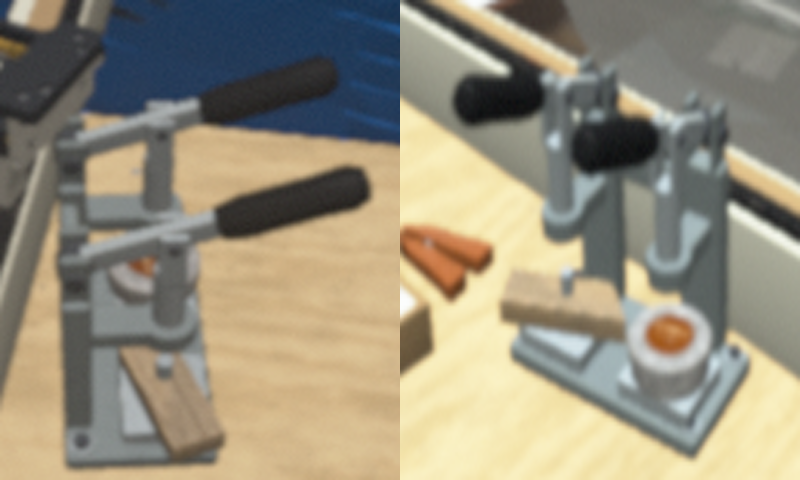

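Crop: the dowel stands in the board under the near station, on the press's +y (left) side, and the wax tin is on the right. So lever_left is the one to pull. By geometry the press yaw is about 28.8° and the left grip's middle is at about (0.481, -0.086, 0.213).

My plan is to push from above with closed fingers. I'll line the finger line up with the lever, so the wide gripper body stays clear of the other lever. The spring keeps contact on the way back up.

```bash
python3 -m crank '[[[0,0,0],[0,0,-3.5],1],[[0,0,0],[0,0,-3.5],1],[[0,0,0],[1.4,3.2,0],1],[[0,0,0],[1.4,3.2,0],1],[[0,0,0],[1.4,3.2,0],1],[[0,0,0],[1.4,3.2,0],1],[[0,0,0],[1.5,3.3,0],1],[[0,0,0],[1.5,3.3,0],1]]' 20
python3 -m crank '[[[0,0,-7.2],[0,0,0],1],[[0,0,-7.2],[0,0,0],1],[[0,0,-7.2],[0,0,0],1],[[0,0,-7.2],[0,0,0],1],[[0,0,0],[0,0,0],1],[[0,0,0],[0,0,0],1]]'
python3 - <<'E'
from h import *
from plant import r
o=[]
for n,(x,y,a,b) in(("scene",(240,60,200,200)),("side",(200,80,200,200))):
    c=r.capture(n);o.append(cv2.resize(c["color"][y:y+b,x:x+a,::-1],(400,400)))
cv2.imwrite("pics/above.png",np.hstack(o));print(r.get_state()["joints"])
E
```

```text
time_s: 0.9
tcp_pos: [0.4794, -0.0865, 0.3211]
eef_rot: [180.0, 0.0, -90.0]
contact_force: [-0.3, 0.3, 0.1]
gripper_width: 0.0292
gripper_force: 0.0
time_s: 1.5
tcp_pos: [0.4808, -0.086, 0.3214]
eef_rot: [180.0, 0.0, -61.4]
contact_force: [0.5, 0.3, -0.4]
gripper_width: 0.0005
gripper_force: 0.0
[ 1.29742925e+01  3.11902807e-01 -1.54492372e+01 -5.19225154e-03
 -7.42575816e+01  1.56653629e+01]
```

View pics/above.png

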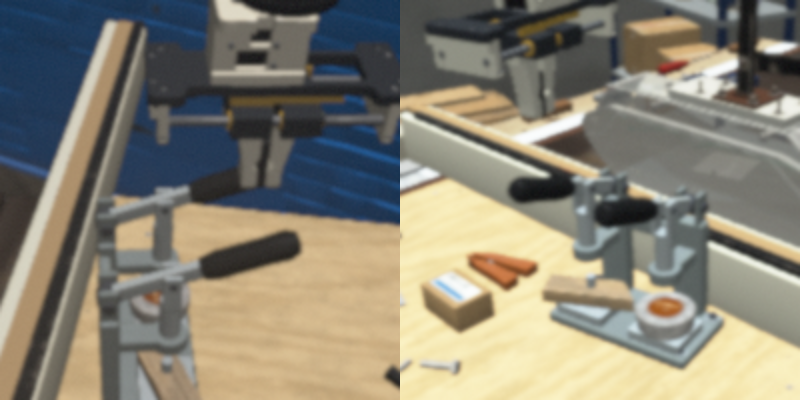

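The closed fingers are centred above the left grip, at about (265,180) in the scene half and (540,110) in the side half. Their finger line is aligned with the lever. Descending to contact.

```bash
python3 -m crank '[[[0,0,0],[0,0,2],1],[[0,0,0],[0,0,2],1],[[0,0,0],[0,0,1],1],[[0,0,0],[0,0,0.5],1],[[0,0,0],[0,0,0.5],1],[[0,0,0],[0,0,0.5],1],[[0,0,0],[0,0,0.5],1]]'
python3 -m crank '[[[0,0,0],[0,0,0.5],1],[[0,0,0],[0,0,0.5],1],[[0,0,0],[0,0,0.5],1],[[0,0,0],[0,0,0.5],1],[[0,0,0],[0,0,0],1]]'
```

```text
time_s: 2.3
tcp_pos: [0.4814, -0.0861, 0.2521]
eef_rot: [-179.9, -0.0, -61.2]
contact_force: [-0.4, 0.4, 5.0]
gripper_width: 0.0008
gripper_force: 2.3
time_s: 2.8
tcp_pos: [0.4812, -0.0864, 0.2319]
eef_rot: [-180.0, -0.1, -61.2]
contact_force: [-1.3, -0.6, 5.7]
gripper_width: 0.0002
gripper_force: 2.8
```

Contact is made, with the spring force as expected. I keep pressing.

```bash
python3 -m crank '[[[0,0,0],[0,0,0.5],1],[[0,0,0],[0,0,0.5],1],[[0,0,0],[0,0,0.5],1],[[0,0,0],[0,0,0.5],1],[[0,0,0],[0,0,0.5],1],[[0,0,0],[0,0,0.5],1],[[0,0,0],[0,0,0.5],1],[[0,0,0],[0,0,0],1]]'
python3 -m crank '[[[0,0,0],[0,0,0.5],1],[[0,0,0],[0,0,0.5],1],[[0,0,0],[0,0,0.5],1],[[0,0,0],[0,0,0.5],1],[[0,0,0],[0,0,0.3],1],[[0,0,0],[0,0,0.2],1],[[0,0,0],[0,0,0],1]]'
python3 - <<'E'
from h import *
from plant import r
o=[]
for n,(x,y,a,b) in(("scene",(240,80,200,200)),("side",(200,120,200,200))):
    c=r.capture(n);np.savez(f"pics/{n}2.npz",**c);o.append(cv2.resize(c["color"][y:y+b,x:x+a,::-1],(400,400)))
cv2.imwrite("pics/down.png",np.hstack(o));print(r.get_state()["contact_force"])
E
```

```text
time_s: 3.6
tcp_pos: [0.4799, -0.0871, 0.1969]
eef_rot: [179.8, -0.0, -61.2]
contact_force: [-5.9, -3.3, 11.7]
gripper_width: 0.0005
gripper_force: 5.4
time_s: 4.3
tcp_pos: [0.4808, -0.0867, 0.1729]
eef_rot: [180.0, -0.1, -61.2]
contact_force: [-5.8, -1.6, 14.4]
gripper_width: 0.0008
gripper_force: 7.5
[-5.98194167 -1.80377653 13.76861861]
```

View pics/down.png

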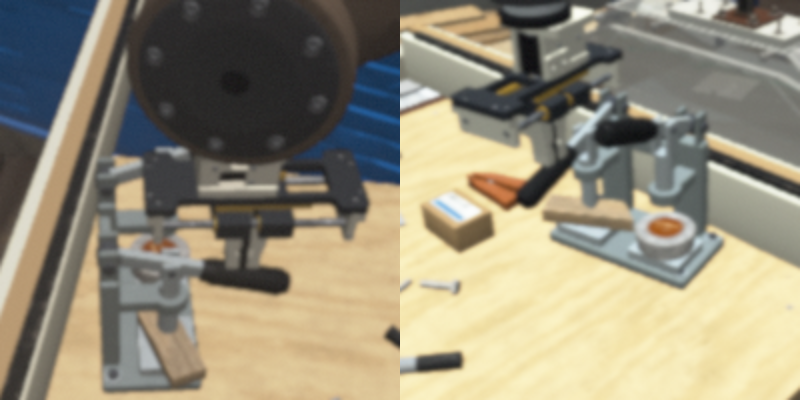

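The lever is partway down and the ram rests on the dowel, at about (165,320) in the left half. The other lever is untouched. I continue to the stop, watching the force.

```bash
python3 -m crank '[[[0,0,0],[0,0,0.3],1],[[0,0,0],[0,0,0.3],1],[[0,0,0],[0,0,0.2],1],[[0,0,0],[0,0,0.2],1],[[0,0,0],[0,0,0],1]]'
python3 -m crank '[[[0,0,0],[0,0,0.2],1],[[0,0,0],[0,0,0.2],1],[[0,0,0],[0,0,0],1]]'
```

```text
time_s: 4.9
tcp_pos: [0.4821, -0.0861, 0.1635]
eef_rot: [-179.9, -0.1, -61.2]
contact_force: [-4.9, 2.0, 15.8]
gripper_width: 0.0007
gripper_force: 8.0
time_s: 5.2
tcp_pos: [0.4827, -0.0859, 0.1614]
eef_rot: [-179.8, -0.1, -61.1]
contact_force: [-11.0, 3.9, 31.9]
gripper_width: 0.0006
gripper_force: 16.4
```

The force jumped to 32 N, which suggests the stop. I check the lever's slope in the camera.

```bash
python3 - <<'E'
from h import *
from plant import r
o=[]
a=np.array([.876,.482]);nn=np.array([-.482,.876])
for n in("scene","side"):
    c=r.capture(n)
    P,u,v=pts(c,c["color"].max(2)<60)
    A=P[:,:2]@a-.5115;N=P[:,:2]@nn+.3075
    k=(abs(N)<.018)&(A>-.19)&(A<-.09)&(P[:,2]<.15)&(P[:,2]>.07)
    A,Z=A[k],P[k,2];th=np.degrees(np.arctan(np.polyfit(A,Z,1)[0]));print(n,k.sum(),A.min(),A.max(),Z.mean(),th)
    y,x=(80,240) if n=="scene" else (120,200)
    o.append(cv2.resize(c["color"][y+60:y+200,x:x+140,::-1],(400,400)))
cv2.imwrite("pics/down2.png",np.hstack(o));print(r.get_state()["contact_force"])
E
```

```text
scene 378 -0.17351117874018185 -0.09124817689394388 0.12602680652453163 18.393843251100748
side 260 -0.17742233145466657 -0.09382377069895192 0.12039060734083629 18.365605953659372
[-11.29194518   3.94321121  31.65391238]
```

View pics/down2.png

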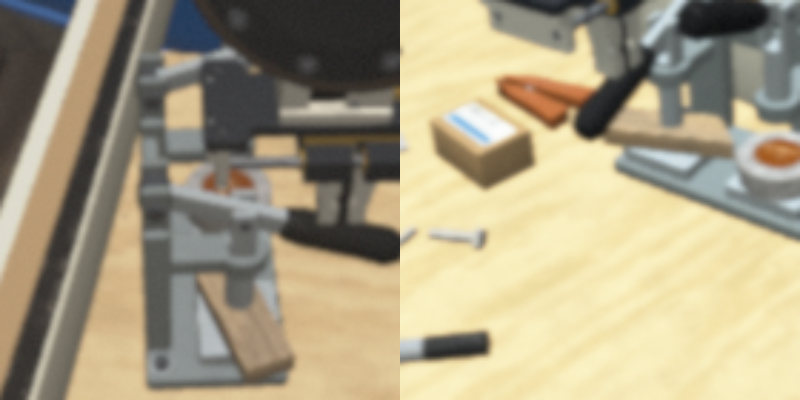

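The slope reads 18.4°, against 20° at the stop, and the ram is essentially at the board. One more small press confirms a hard stop, then I ease up.

```bash
python3 -m crank '[[[0,0,0],[0,0,0.1],1],[[0,0,0],[0,0,0],1],[[0,0,0],[0,0,0],1]]'
```

```text
time_s: 5.6
tcp_pos: [0.4827, -0.0859, 0.1611]
eef_rot: [-179.7, -0.2, -61.1]
contact_force: [-13.1, 4.9, 39.5]
gripper_width: 0.0007
gripper_force: 20.2
```

It is a hard stop. Easing up at 30 mm/s.

```bash
for i in 1; do :; done
python3 -m crank '[[[0,0,0],[0,0,-0.3],1],[[0,0,0],[0,0,-0.3],1],[[0,0,0],[0,0,-0.3],1],[[0,0,0],[0,0,-0.3],1],[[0,0,0],[0,0,-0.3],1],[[0,0,0],[0,0,-0.3],1],[[0,0,0],[0,0,-0.3],1],[[0,0,0],[0,0,-0.3],1]]'
python3 -m crank '[[[0,0,0],[0,0,-0.3],1],[[0,0,0],[0,0,-0.3],1],[[0,0,0],[0,0,-0.3],1],[[0,0,0],[0,0,-0.3],1],[[0,0,0],[0,0,-0.3],1],[[0,0,0],[0,0,-0.3],1],[[0,0,0],[0,0,-0.3],1],[[0,0,0],[0,0,-0.3],1]]'
python3 -m crank '[[[0,0,0],[0,0,-0.3],1],[[0,0,0],[0,0,-0.3],1],[[0,0,0],[0,0,-0.3],1],[[0,0,0],[0,0,-0.3],1],[[0,0,0],[0,0,-0.3],1],[[0,0,0],[0,0,-0.3],1],[[0,0,0],[0,0,-0.3],1],[[0,0,0],[0,0,-0.3],1]]'
python3 -m crank '[[[0,0,0],[0,0,-0.3],1],[[0,0,0],[0,0,-0.3],1],[[0,0,0],[0,0,-0.3],1],[[0,0,0],[0,0,-0.3],1],[[0,0,0],[0,0,-0.3],1],[[0,0,0],[0,0,-0.3],1],[[0,0,0],[0,0,-0.3],1],[[0,0,0],[0,0,-0.3],1]]'
python3 -m crank '[[[0,0,0],[0,0,-0.3],1],[[0,0,0],[0,0,-0.3],1],[[0,0,0],[0,0,-0.3],1],[[0,0,0],[0,0,-0.3],1],[[0,0,0],[0,0,-1],1],[[0,0,0],[0,0,-2],1],[[0,0,0],[0,0,-2],1],[[0,0,0],[0,0,0],1]]'
python3 -m crank '[[[0,0,0],[0,0,0],1],[[0,0,0],[0,0,0],1],[[0,0,0],[0,0,0],1]]'
python3 - <<'E'
from h import *
from plant import r
o=[]
a=np.array([.876,.482]);nn=np.array([-.482,.876])
for n,(x,y,q,b) in(("scene",(260,100,140,180)),("side",(230,130,140,180))):
    c=r.capture(n)
    P,u,v=pts(c,c["color"].max(2)<60)
    A=P[:,:2]@a-.5115
    for off in(.3075,.4174):
        N=P[:,:2]@nn+off
        k=(abs(N)<.018)&(A>-.19)&(A<-.09)&(P[:,2]<.26)&(P[:,2]>.07)
        print(n,k.sum(),P[k,2].mean(),np.degrees(np.arctan(np.polyfit(A[k],P[k,2],1)[0])))
    o.append(cv2.resize(c["color"][y:y+b,x:x+q,::-1],(400,514)))
cv2.imwrite("pics/end.png",np.hstack(o));s=r.get_state();print(s["time_s"],s["contact_force"],s["tcp_pos"])
E
```

```text
time_s: 6.4
tcp_pos: [0.4801, -0.087, 0.1816]
eef_rot: [179.9, -0.0, -61.2]
contact_force: [-7.2, -4.4, 10.2]
gripper_width: 0.0002
gripper_force: 6.2
time_s: 7.2
tcp_pos: [0.4808, -0.0866, 0.2057]
eef_rot: [180.0, -0.1, -61.2]
contact_force: [-3.4, -1.2, 8.0]
gripper_width: 0.0003
gripper_force: 4.3
time_s: 8.0
tcp_pos: [0.4826, -0.0856, 0.2299]
eef_rot: [-179.8, -0.1, -61.2]
contact_force: [3.7, 2.6, 3.9]
gripper_width: -0.0
gripper_force: 2.6
time_s: 8.8
tcp_pos: [0.4807, -0.086, 0.2526]
eef_rot: [180.0, 0.0, -61.2]
contact_force: [3.3, 1.7, 2.5]
gripper_width: 0.0003
gripper_force: 1.7
time_s: 9.6
tcp_pos: [0.4822, -0.0862, 0.3179]
eef_rot: [-179.8, -0.1, -61.2]
contact_force: [-0.6, 0.5, 0.1]
gripper_width: 0.0004
gripper_force: 0.0
time_s: 9.9
tcp_pos: [0.4806, -0.086, 0.3139]
eef_rot: [179.9, 0.0, -61.2]
contact_force: [-0.5, -0.0, 0.1]
gripper_width: 0.0005
gripper_force: 0.0
scene 542 0.22076612821619201 -19.364433187463618
scene 286 0.21283072916072104 -17.181675324735526
side 314 0.21898081383938686 -16.585085534329853
side 342 0.2204215048477895 -18.02836517814398
10.0 [-0.05473842 -0.66997113  0.07365807] [ 0.48072093 -0.08604129  0.31402573]
```

View pics/end.png

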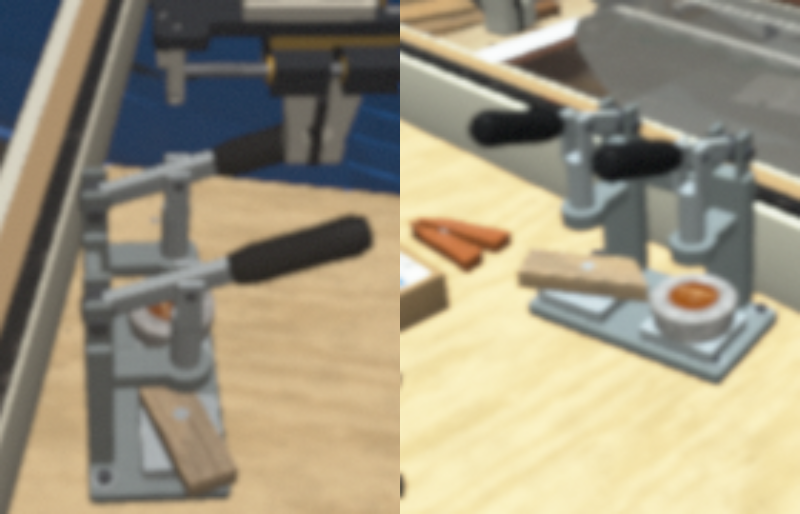

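The dowel is flush: only its top disc shows, at (182,412) in the left half and (588,266) in the right half. Both levers are up and the gripper is clear, so I hand in.

```bash
python3 -c "
from plant import r
print(r.close_job())"
```

```text
the job is handed in; nothing more can be done
None
```

I pressed the left lever to its stop, which drove the dowel flush, and eased it back up to rest; the right lever was left alone and the job is handed in, though no verdict came back.

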